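# Gauge the depth of a bearing seat

### The job

Check the zero of the electronic depth gauge and then measure the larger bearing seat: lift the gauge out of its wooden stand, press its base lightly and flush on top of the granite setting plate for a moment, then set the base flush across the narrow way of the bearing cover's face, with the spindle standing on the floor of the larger seat inside the little scribed ring. Finish while still holding the gauge there, upright and pressed down lightly with about 10 N (a kilogram of hand pressure), and do not shift the cover or the tools and parts lying round it.

Things in the scene. Friction and masses are not known exactly. Their poses are not given: they have to be found in the camera images.
- gauge_grip (a point): depth gauge: centre of its housing, a light metal block 22 (x) x 46 (y) x 56 (z) mm with the display on its -x face, made to be held by its two parallel sides, 46 mm apart; z up. Below it a 14 mm stem and a steel base bar 18 (x) x 80 (y) x 14 (z) mm: bar top 40 mm, flat underside 54 mm below this point. About 0.29 kg (varies)
- gauge_base (a point): centre of the flat underside of the gauge's base bar; y runs along the 80 mm bar, z up. The spindle runs on this z axis
- gauge: the whole depth gauge (origin and axes as point gauge_base)
- spindle_tip (a point): lowest point of the gauge's spindle, a steel rod of 5 mm with a 6 mm ball end; free, it stands 20 mm below the base's underside
- spindle (a joint): how far the sprung spindle is pushed up into the gauge, m: 0 free (tip 20 mm below the base), 0.020 tip level with the base's underside. Soft spring, 1.2 N at 0 rising to 2.4 N at 0.020
- setting_plate: grey granite setting plate 95 (x) x 135 (y) x 30 (z) mm, does not move; origin at the centre of its underside
- plate_top (a point): centre of the granite plate's flat top, 30 mm above the worktop
- cover: bearing cover lying with its machined face up, 96 (x, the narrow way) x 170 (y) x 32 (z) mm, 3 kg, loose on the worktop; origin at the centre of its underside. The face has two round blind bearing seats on the long centre line: the larger, 47 mm across and 14 mm deep, at y = -36 mm; the smaller, 35 mm across and 11 mm deep, at y = +36 mm. Two 8 mm dowel pins stand 8 mm above the face on the centre line at y = -74 and +74 mm
- seat_mark (a point): the marked spot: centre of the scribed ring, 12 mm across, on the floor of the larger seat (14 mm below the face, 18 mm above the worktop); axes as the cover
- seat_mouth (a point): centre of the larger seat's mouth, in the plane of the cover's face, 32 mm above the worktop; axes as the cover
- stand: dark wooden stand 46 (x) x 108 (y) x 41 (z) mm, does not move; the gauge's base stands in a recess 5 mm deep with its underside 36 mm above the worktop and the spindle hangs in a 16 mm square hole, so lift the gauge straight up by at least 30 mm; origin at the centre of its underside
- clamp_block: bystander: milled steel block with a stepped slot, 40 x 60 x 28 mm
- ball_bearing: bystander: ball bearing lying flat, 47 mm across, 14 mm high, does not move
- caliper: bystander: vernier caliper lying flat, 77 x 236 x 7 mm, does not move
- hex_key: bystander: black hexagon key, 38 x 114 x 8 mm

How it is judged:
By the outcome, as a careful person would: the job done as asked, in the order asked, and still so for the second after the job is handed in, while the arm keeps its last pose, push and grip.
It also fails if it takes over 61 s, if anything falls off the work surface, if the arm or the gripper's body presses on something with over 40 N, if the wrist force passes 120 N, or if a joint passes its speed limit or range.

### The arm

A 7-joint arm with a two-finger parallel gripper is mounted at the origin on a cart in front of the work surface, level with it; the furniture and walls round the work are solid. World frame = base frame: x ahead of the robot, y to its left, z up, the work surface at z = 0. Lengths are in m, angles in rad, forces in N, time in s.
With the tool pointing down it reaches from about 0.4 to 0.925 m from the base axis. Payload 5.6 kg.
Tool frame: the origin (TCP) lies at the very end of the fingers, on their centre line; the grasp point (between the pads) lies 19 mm behind it; z points along the fingers, y is the line along which they close (so a half turn about z gives the same grasp; the last joint's range is limited). The gripper opens to 85 mm and grips with 20 to 120 N. Pads are 22 mm wide; open, the fingers measure 114 mm over their backs; the gripper's body (76 mm by 85 mm) begins 54 mm behind the grasp point. The pads swing forward as they close: fully open they stand 13 mm farther back than shut.
Start: joints at [-1.217, 0.468, -0.012, 1.603, 0.006, 1.071, -0.056], TCP at [0.251, 0.599, 0.231] pointing down, gripper open.
Joint ranges: [-2.53, 2.53], [-0.31, 2.02], [-1.57, 1.55], [0.28, 2.44], [-1.29, 4.43], [0.15, 1.84], [-2.92, 2.92]. Speed limits (rad/s): [2.57, 2.57, 3.14, 3.14, 3.14, 3.14, 3.14].

### API

Orientations are given as a unit quaternion [w, x, y, z].
In Python, from workcell import robot gives the robot as it stands.
- The arm moves only by the tool drive_tool, never from a script. Its argument "steps" is a list that holds one entry, the list of rows, each a list of 5 numbers: the finger opening in mm, from 0 to 85.4, then the shift along the tool's x, y, z in mm, then the turn about the tool's z in rad. A call has exactly 5 rows; each row is the pose to reach, as a shift and turn from the pose commanded when the call began, along the tool's axes at that moment; what a row does not reach only later rows make up. A row lasts 1/12 s, in which the tool goes at most 41.7 mm and 7.16 degrees, less where a joint would pass 70% of its speed; a pose out of reach is approached as far as the arm can. A call with a gripper value outside its range is refused whole. The fingers move at their own pace and stop on an object; "squeeze" is the grip in N (left out, the last holds). Time passes only in rows, so rows that repeat a pose let the fingers close, or fill a call up. It gives the time, the measured TCP pose, the force, the opening and the grip force at its end, in the units of the state.
- robot.get_obs(): the state, without advancing time (a new reading comes with each control period).
- robot.get_image(name): name is "scene" or "top" or "wrist"; returns the picture (480x640x3 uint8, red, green, blue); there is no depth.
- robot.camera_model(name): a dict with "fx", "fy", "cx", "cy" (pixels), "k1" (the pictures are not rectified: a ray, as slopes to the right and down, at radius r is drawn at 1 + k1 r^2 times it, then the intrinsics apply), "T" (4x4, takes a point from camera to world coordinates); the wrist camera has in their place "tool_from_camera" (4x4, takes a point from camera to tool coordinates, whose origin is the TCP and whose axes are the flange's). Camera axes: x right, y down, z forward; pixel columns grow to the right and rows downward; lengths in m; the calibration is good to about 2 mm. A picture is of the moment at which its call begins: read the wrist's pose just before it. camera_model takes no time and is no camera call.
- robot.close_job(): hands the job in; it is judged then, once.
The state is a dict: "clock": time; "q": joint angles; "qd": joint speeds; "tau": joint torques, N m; "tool_pos": TCP position; "tool_rot": TCP orientation; "wrist_force": force on the tool from outside, world axes, zero at the start; "moment": the same for the moment, N m; "finger_gap": finger opening in m; "grip_force": force on a finger pad.
Only numpy, scipy, OpenCV 4.12 (cv2) and the standard library are available. Lean on these libraries where they do the work, as an engineer would, in place of code of your own. Each camera call takes 0.05 s, during which the arm holds its last target. There are 200 camera calls.

## Working session

There is one attempt and no reset: what is moved stays moved. The work goes in short steps, Python scripts to look and compute and a tool call to move; the robot and the scene stay as the last step left them, time stands still between calls to the robot, and variables do not carry over. Pictures are saved under pics/ and viewed, at most 10 in all, crops included, and the job is handed in when it is done.

Besides the shell and the picture viewer there is one more tool, called by a JSON object that holds its "name" and its "arguments". drive_tool: Moves the arm, as the interface text tells. Its arguments: {"type":"object","properties":{"steps":{"type":"array","items":{"type":"array","items":{"type":"array","items":{"type":"number"}}}},"squeeze":{"type":"number"}},"required":["steps"]}

```bash
mkdir -p pics; ls
python3 - <<'E'
from workcell import robot
import cv2,numpy as np
np.set_printoptions(precision=4,suppress=True)
o=robot.get_obs();print(o)
for n in("top","scene"):
    cv2.imwrite(f"pics/{n}1.png",robot.get_image(n)[:,:,::-1])
for n in("top","scene","wrist"):print(n,robot.camera_model(n))
E
```

```text
pics
{'clock': 0.0, 'q': array([-1.217 ,  0.4684, -0.0116,  1.6037,  0.006 ,  1.0714, -0.0563]), 'qd': array([-0.0006,  0.0016, -0.0018,  0.0009,  0.0007,  0.0001,  0.0012]), 'tau': array([ -0.0002, -53.2382,   0.0222, -25.1299,   0.0117,   0.0077,
         0.    ]), 'tool_pos': array([0.251 , 0.5989, 0.2303]), 'tool_rot': array([-0.0001,  0.1971,  0.9804, -0.0009]), 'wrist_force': array([-0.0023,  0.0182,  0.0985]), 'moment': array([-0.039 ,  0.033 , -0.0189]), 'grip_force': 0.0, 'finger_gap': 0.08542277395500028}
top {'fx': 561.6027677098652, 'fy': 561.6027677098652, 'cx': 317.7953391148036, 'cy': 238.25742690150207, 'k1': -0.033523844241282394, 'T': array([[ 0.0029, -0.9859,  0.1673,  0.3372],
       [-0.9999, -0.0053, -0.014 ,  0.0301],
       [ 0.0147, -0.1672, -0.9858,  1.5496],
       [ 0.    ,  0.    ,  0.    ,  1.    ]])}
scene {'fx': 474.20112631574625, 'fy': 474.20112631574625, 'cx': 320.48480580537614, 'cy': 240.2385423251466, 'k1': -0.02162474940080453, 'T': array([[-0.5231, -0.3441,  0.7797, -0.2009],
       [-0.8523,  0.2075, -0.4802,  0.5193],
       [ 0.0034, -0.9157, -0.4018,  0.4957],
       [ 0.    ,  0.    ,  0.    ,  1.    ]])}
wrist {'fx': 344.9285077542115, 'fy': 344.9285077542115, 'cx': 321.90906263716494, 'cy': 245.87357448973918, 'k1': -0.00010228060899492287, 'tool_from_camera': array([[ 0.0001, -0.9617, -0.2742,  0.0709],
       [ 1.    ,  0.0002, -0.0003,  0.0009],
       [ 0.0003, -0.2742,  0.9617, -0.1427],
       [ 0.    ,  0.    ,  0.    ,  1.    ]])}
```

View pics/top1.png

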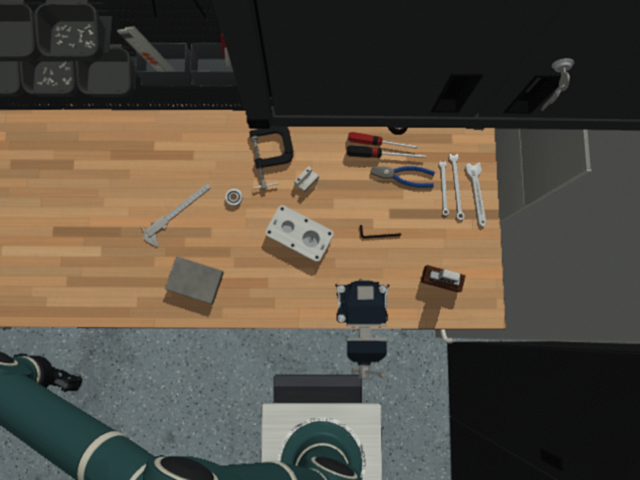

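View pics/scene1.png

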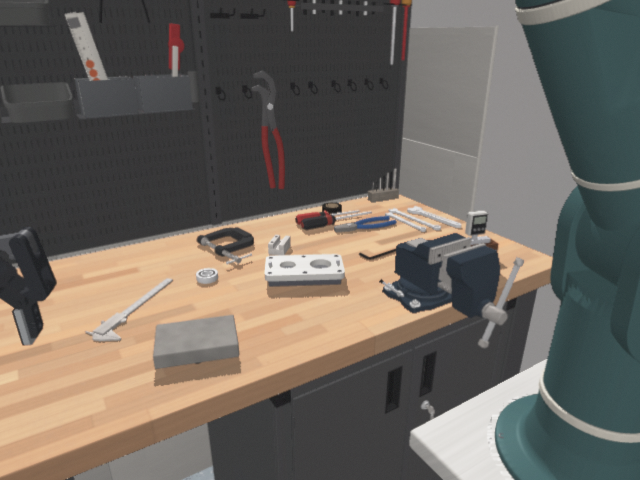

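The top view shows the stand and gauge at about (443,278), the plate at (195,282), and the cover at (299,235) with its larger seat at (311,239). I'll enlarge these next.

Run:
```python
import cv2,numpy as np
im=cv2.imread("pics/top1.png")
t=[cv2.resize(im[y:y+h,x:x+w],None,fx=5,fy=5,interpolation=cv2.INTER_CUBIC) for x,y,w,h in((258,200,80,70),(410,255,80,55),(155,250,80,55))]
c=np.zeros((600,800,3),np.uint8)
c[:350,:400]=t[0];c[:275,400:]=t[1];c[300:575,400:]=t[2]
cv2.imwrite("pics/crop1.png",c)
```

```text
(no output)
```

View pics/crop1.png

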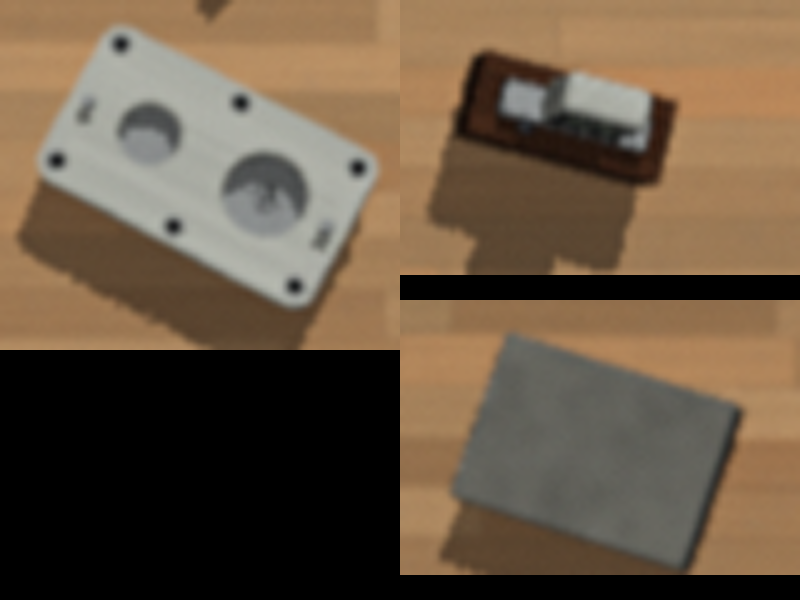

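The enlarged crops give the seat centres at (311,238.8) and (287.8,226.6). The plate and stand corners are readable too.

```bash
cat > h.py <<'E'
from workcell import robot
import cv2,numpy as np
from scipy.spatial.transform import Rotation as R
np.set_printoptions(precision=4,suppress=True)
def ray(m,uv):
    d=np.array([(uv[0]-m["cx"])/m["fx"],(uv[1]-m["cy"])/m["fy"]]);s=d.copy()
    for _ in range(8): s=d/(1+m["k1"]*(s@s))
    return np.array([s[0],s[1],1])
def pix(name,uv,z,obs=None):
    m=robot.camera_model(name)
    T=m["T"] if name!="wrist" else tool(obs)@m["tool_from_camera"]
    d=T[:3,:3]@ray(m,uv);o=T[:3,3]
    return o+d*(z-o[2])/d[2]
def proj(name,p,obs=None):
    m=robot.camera_model(name)
    T=m["T"] if name!="wrist" else tool(obs)@m["tool_from_camera"]
    c=T[:3,:3].T@(np.array(p)-T[:3,3]);s=c[:2]/c[2];s=s*(1+m["k1"]*(s@s))
    return s*m["fx"]+[m["cx"],m["cy"]]
def tool(o):
    T=np.eye(4);w,x,y,z=o["tool_rot"];T[:3,:3]=R.from_quat([x,y,z,w]).as_matrix();T[:3,3]=o["tool_pos"];return T
E
python3 - <<'E'
from h import *
a=pix("top",(311,238.8),.032);b=pix("top",(287.8,226.6),.032)
print("seats",a,b,np.linalg.norm(a-b),np.degrees(np.arctan2(*(b-a)[[1,0]])))
c=[pix("top",(258+u/5,200+v/5),.032) for u,v in((121,44),(358,168),(294,286),(56,160),(240,102),(173,226))]
print("holes",np.array(c),np.mean(c,0))
c=[pix("top",(155+u/5,250+v/5),.03) for u,v in((110,35),(340,108),(285,270),(55,197))]
print("plate",np.array(c),np.mean(c,0))
c=[pix("top",(410+u/5,255+v/5),.041) for u,v in((84,52),(277,102),(258,185),(67,137))]
print("stand",np.array(c),np.mean(c,0),[np.linalg.norm(c[i]-c[i-1]) for i in range(4)])
c=[pix("top",(410+u/5,255+v/5),.118) for u,v in((170,72),(252,92),(247,123),(162,100))]
print("gtop",np.array(c),np.mean(c,0))
o=robot.get_obs();print(tool(o))
for n in range(0):pass
cv2.imwrite("pics/w1.png",robot.get_image("wrist")[:,:,::-1])
im=cv2.imread("pics/scene1.png");cv2.imwrite("pics/s1c.png",cv2.resize(im[190:310,400:560],None,fx=5,fy=5,interpolation=cv2.INTER_CUBIC))
E
```

```text
seats [0.5931 0.0271 0.032 ] [0.6267 0.0911 0.032 ] 0.07226066058709901 62.230519872818455
holes [[ 0.6767  0.1071  0.032 ]
 [ 0.6078 -0.0239  0.032 ]
 [ 0.5423  0.0111  0.032 ]
 [ 0.6114  0.1419  0.032 ]
 [ 0.6444  0.0412  0.032 ]
 [ 0.5751  0.0773  0.032 ]] [0.6096 0.0591 0.032 ]
plate [[0.5412 0.392  0.03  ]
 [0.5019 0.2655 0.03  ]
 [0.4142 0.2924 0.03  ]
 [0.4528 0.4179 0.03  ]] [0.4775 0.342  0.03  ]
stand [[ 0.52   -0.2874  0.041 ]
 [ 0.4931 -0.392   0.041 ]
 [ 0.4482 -0.3798  0.041 ]
 [ 0.4738 -0.2769  0.041 ]] [ 0.4838 -0.334   0.041 ] [np.float64(0.047425341841015996), np.float64(0.1079109166985678), np.float64(0.04659014386763119), np.float64(0.10608233906341366)]
gtop [[ 0.5005 -0.3155  0.118 ]
 [ 0.4903 -0.3576  0.118 ]
 [ 0.4743 -0.3544  0.118 ]
 [ 0.486  -0.3108  0.118 ]] [ 0.4878 -0.3346  0.118 ]
[[-0.9223  0.3865 -0.0005  0.2511]
 [ 0.3865  0.9223 -0.0016  0.599 ]
 [-0.0001 -0.0016 -1.      0.2304]
 [ 0.      0.      0.      1.    ]]
```

```bash
cat >> h.py <<'E'
def plan(wps,start=None):
    """wps: (x,y,z,yaw_deg of tool y); prints tool-frame shift mm + turn rad per call"""
    o=robot.get_obs();p=np.array(o["tool_pos"]) if start is None else np.array(start[:3])
    X=tool(o)[:3,:3];yaw=np.degrees(np.arctan2(X[1,1],X[0,1])) if start is None else start[3]
    print("at",p,yaw)
    for w in wps:
        c,s=np.cos(np.radians(yaw)),np.sin(np.radians(yaw));d=1e3*(np.array(w[:3])-p)
        dy=(w[3]-yaw+180)%360-180
        print(np.round([-s*d[0]+c*d[1],c*d[0]+s*d[1],-d[2],-np.radians(dy)],3),"len",round(np.linalg.norm(d)),"deg",round(dy,1))
        p=np.array(w[:3]);yaw=w[3]
E
python3 - <<'E'
from h import *
plan([(.4,.46,.25,75),(.55,.32,.25,75),(.6,.13,.25,75),(.57,-.07,.25,75),(.5,-.25,.25,75),(.485,-.334,.23,75)])
E
```

```text
at [0.2511 0.5991 0.2305] 67.26475199924566
[-191.115  -70.723  -19.46    -0.135] len 205 deg 7.7
[-181.124  -96.407   -0.      -0.   ] len 205 deg 0
[ -97.472 -170.585   -0.      -0.   ] len 196 deg 0
[ -22.786 -200.95    -0.      -0.   ] len 202 deg 0
[  21.027 -191.984   -0.      -0.   ] len 193 deg 0
[ -7.252 -85.02   20.     -0.   ] len 88 deg 0
```

{"name": "drive_tool", "arguments": {"steps": [[[85,-191,-71,-19,-0.135],[85,-191,-71,-19,-0.135],[85,-191,-71,-19,-0.135],[85,-191,-71,-19,-0.135],[85,-191,-71,-19,-0.135]]]}}

```text
clock: 0.57
tool_pos: [0.4017, 0.4579, 0.2503]
tool_rot: [0.0, 0.131, 0.991, -0.0]
wrist_force: [0.7, -0.6, -0.3]
finger_gap: 0.0849
grip_force: 0.0
```

{"name": "drive_tool", "arguments": {"steps": [[[85,-181,-96,0,0],[85,-181,-96,0,0],[85,-181,-96,0,0],[85,-181,-96,0,0],[85,-181,-96,0,0]]]}}

```text
clock: 0.98
tool_pos: [0.5515, 0.3182, 0.2502]
tool_rot: [0.0, 0.131, 0.991, -0.0]
wrist_force: [1.4, -0.2, -0.0]
finger_gap: 0.0847
grip_force: 0.0
```

{"name": "drive_tool", "arguments": {"steps": [[[85,-97,-171,0,0],[85,-97,-171,0,0],[85,-97,-171,0,0],[85,-97,-171,0,0],[85,-97,-171,0,0]]]}}

```text
clock: 1.4
tool_pos: [0.6, 0.1255, 0.2502]
tool_rot: [0.0, 0.132, 0.991, -0.001]
wrist_force: [0.3, -0.2, 0.1]
finger_gap: 0.0849
grip_force: 0.0
```

Run:
```python
from h import *
import pickle
o=robot.get_obs();pickle.dump(o,open("oc.pkl","wb"))
cv2.imwrite("pics/wc.png",robot.get_image("wrist")[:,:,::-1]);print(o["tool_pos"],proj("wrist",(.593,.027,.018),o),proj("wrist",(.61,.059,.032),o))
```

```text
[0.6    0.1255 0.2502] [234.6643 231.1568] [264.5905 241.3735]
```

{"name": "drive_tool", "arguments": {"steps": [[[85,-23,-197,0,0],[85,-23,-197,0,0],[85,-23,-197,0,0],[85,-23,-197,0,0],[85,-23,-197,0,0]]]}}

```text
clock: 1.87
tool_pos: [0.5695, -0.0695, 0.2503]
tool_rot: [-0.0, 0.132, 0.991, -0.001]
wrist_force: [0.8, -0.3, 0.8]
finger_gap: 0.0851
grip_force: 0.0
```

{"name": "drive_tool", "arguments": {"steps": [[[85,21,-192,0,0],[85,21,-192,0,0],[85,21,-192,0,0],[85,21,-192,0,0],[85,21,-192,0,0]]]}}

```text
clock: 2.28
tool_pos: [0.4982, -0.2501, 0.2504]
tool_rot: [-0.0, 0.133, 0.991, -0.001]
wrist_force: [0.4, -0.8, -0.5]
finger_gap: 0.085
grip_force: 0.0
```

{"name": "drive_tool", "arguments": {"steps": [[[85,-7,-85,20,0],[85,-7,-85,20,0],[85,-7,-85,20,0],[85,-7,-85,20,0],[85,-7,-85,20,0]]]}}

```text
clock: 2.7
tool_pos: [0.4854, -0.3292, 0.2298]
tool_rot: [-0.0, 0.131, 0.991, 0.0]
wrist_force: [-0.8, 0.9, 0.6]
finger_gap: 0.0855
grip_force: 0.0
```

Run:
```python
from h import *
o=robot.get_obs();print(o["tool_pos"],o["q"])
cv2.imwrite("pics/wg.png",robot.get_image("wrist")[:,:,::-1])
```

```text
[ 0.4854 -0.3292  0.2298] [ 0.2712  0.3675  0.3406  1.7831 -0.1423  1.016   1.9746]
```

View pics/wg.png

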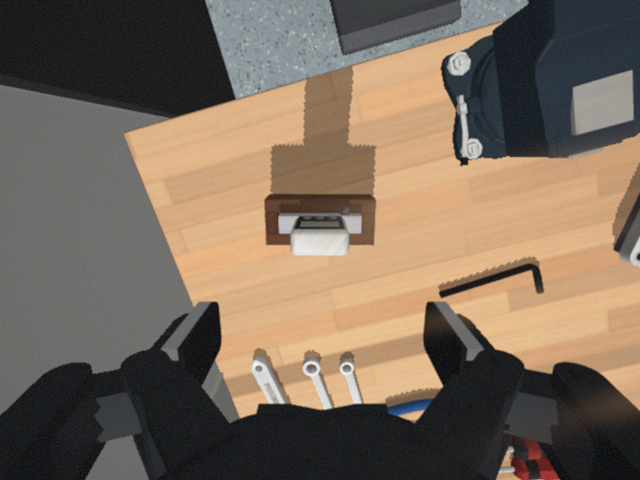

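View pics/wc.png

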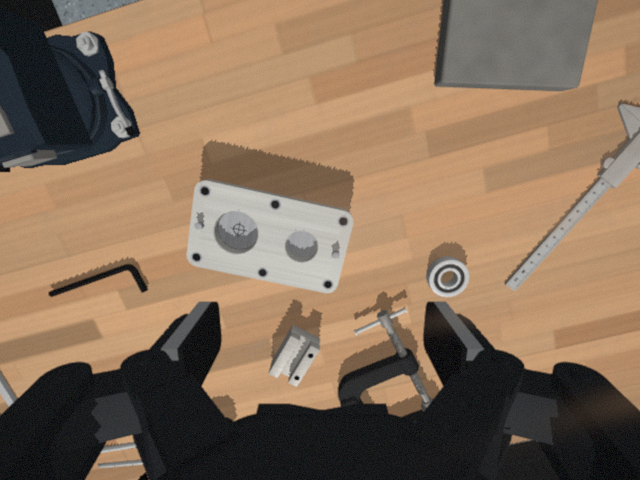

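The wrist view at the stand shows the bar centred at (320,223) and the housing top at (320.5,244), both square to the tool. The cover view shows the ring at (238,229), the smaller seat at (301,246) and six screw holes.

Run:
```python
from h import *
import pickle
o=robot.get_obs();q=lambda uv,z:pix("wrist",uv,z,o)
g=np.mean([q(p,.118) for p in((291,235),(349.5,235),(347,255.5),(294,255.5))],0)
print("top",g,"bar",q((320,223),.05))
l,r=q((279,223),.05),q((361.5,223.5),.05);print("bar yaw",np.degrees(np.arctan2(*(r-l)[[1,0]])),np.linalg.norm(r-l),(l+r)/2)
s=[q(p,.041) for p in((265.5,203),(375.5,203),(376,245),(265.5,245))];print("stand",np.mean(s,0))
o2=pickle.load(open("oc.pkl","rb"))
h=[pix("wrist",p,.032,o2) for p in((205,190),(275,204),(343,221),(328,285),(263,272),(196,257))]
print("ring",pix("wrist",(238.3,229.3),.018,o2),"holes mean",np.mean(h,0))
for a,b in((2,0),(3,5)):
    d=h[a]-h[b];print("cover y yaw",np.degrees(np.arctan2(d[1],d[0])))
k=np.mean(h,0);t=np.radians(62.2);print("ring from holes",k-.036*np.array([np.cos(t),np.sin(t),0]))
plan([(g[0],g[1],.15,75),(g[0],g[1],.069,75)])
```

```text
top [ 0.4874 -0.3287  0.118 ] bar [ 0.4844 -0.3285  0.05  ]
bar yaw 74.73173384335745 0.078814353086895 [ 0.4847 -0.3283  0.05  ]
stand [ 0.4877 -0.3288  0.041 ]
ring [0.5921 0.0316 0.018 ] holes mean [0.6088 0.0641 0.032 ]
cover y yaw 61.95815195744271
cover y yaw 61.99660160375819
ring from holes [0.5921 0.0322 0.032 ]
at [ 0.486  -0.3283  0.2301] 75.09040279510327
[-1.39  -0.007 80.115  0.002] len 80 deg -0.1
[ 0.  0. 81. -0.] len 81 deg 0
```

{"name": "drive_tool", "arguments": {"steps": [[[85,0,0,40,0],[85,0,0,80,0],[85,0,0,110,0],[85,0,0,130,0],[85,0,0,140,0]]]}}

```text
clock: 3.17
tool_pos: [0.4851, -0.3265, 0.0876]
tool_rot: [-0.002, 0.129, 0.992, 0.001]
wrist_force: [0.0, 0.3, -0.5]
finger_gap: 0.0847
grip_force: 0.0
```

{"name": "drive_tool", "arguments": {"steps": [[[85,0,0,10,0],[85,0,0,18,0],[85,0,0,21,0],[85,0,0,21,0],[70,0,0,21,0]]], "squeeze": 30}}

```text
clock: 3.58
tool_pos: [0.486, -0.3301, 0.0702]
tool_rot: [0.001, 0.131, 0.991, -0.0]
wrist_force: [-0.4, -0.8, 0.2]
finger_gap: 0.075
grip_force: 0.0
```

Run:
```python
from h import *
o=robot.get_obs();print(o["tool_pos"],o["finger_gap"],o["wrist_force"])
cv2.imwrite("pics/wg2.png",robot.get_image("wrist")[:,:,::-1])
```

```text
[ 0.486  -0.3301  0.0702] 0.07499799654673915 [-0.3927 -0.7504  0.2491]
```

View pics/wg2.png

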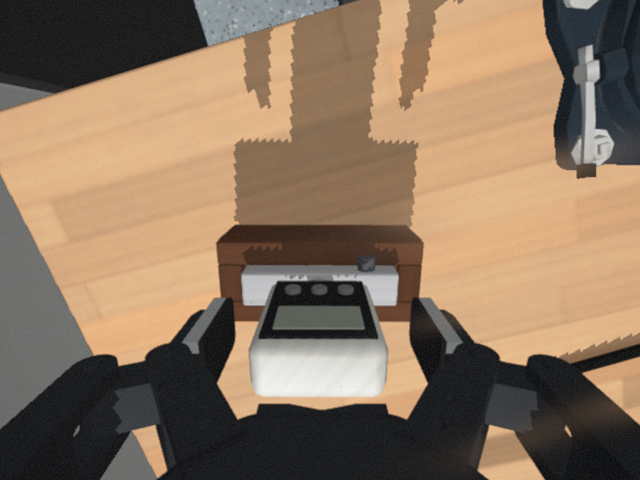

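Run:
```python
from h import *
o=robot.get_obs();T=np.linalg.inv(tool(o))
for uv,z in(((257,340),.118),((380,340),.118),((250,395),.118),((387,395),.118),((242,266),.05),((397,266),.05),((242,305),.05),((397,304),.05),((217,265),.041),((422,265),.041)):
    p=pix("wrist",uv,z,o);print(uv,z,1e3*(T@np.r_[p,1])[:3])
```

```text
(257, 340) 0.118 [ 13.3059 -19.0791 -47.6962]
(380, 340) 0.118 [ 13.3242  19.1199 -47.7103]
(250, 395) 0.118 [ -6.9886 -22.4193 -47.6576]
(387, 395) 0.118 [ -6.9612  22.352  -47.6741]
(242, 266) 0.05 [ 13.8538 -38.8719  20.3102]
(397, 266) 0.05 [13.8788 38.5827 20.2817]
(242, 305) 0.05 [ -7.4753 -40.2335  20.35  ]
(397, 304) 0.05 [-6.878  39.8319 20.3195]
(217, 265) 0.041 [ 11.2609 -54.2212  29.3206]
(422, 265) 0.041 [11.2956 53.7877 29.2809]
```

{"name": "drive_tool", "arguments": {"steps": [[[75,2,0,0,0],[60,2,0,0,0],[40,2,0,0,0],[40,2,0,0,0],[40,2,0,0,0]]], "squeeze": 50}}

```text
clock: 4.05
tool_pos: [0.4837, -0.3297, 0.0699]
tool_rot: [0.001, 0.131, 0.991, -0.0]
wrist_force: [-0.3, 0.4, 3.8]
finger_gap: 0.0453
grip_force: 52.1
```

{"name": "drive_tool", "arguments": {"steps": [[[40,0,0,0,0],[40,0,0,0,0],[40,0,0,0,0],[40,0,0,0,0],[40,0,0,0,0]]]}}

```text
clock: 4.47
tool_pos: [0.4837, -0.3297, 0.0699]
tool_rot: [0.0, 0.131, 0.991, -0.0]
wrist_force: [-1.4, -0.1, 6.3]
finger_gap: 0.0457
grip_force: 52.1
```

{"name": "drive_tool", "arguments": {"steps": [[[40,0,0,-5,0],[40,0,0,-15,0],[40,0,0,-30,0],[40,0,0,-45,0],[40,0,0,-60,0]]]}}

```text
clock: 4.88
tool_pos: [0.483, -0.3288, 0.1299]
tool_rot: [-0.001, 0.13, 0.991, 0.0]
wrist_force: [0.5, 0.2, -3.1]
finger_gap: 0.0454
grip_force: 51.8
```

{"name": "drive_tool", "arguments": {"steps": [[[40,0,0,-25,0],[40,0,0,-60,0],[40,0,0,-95,0],[40,0,0,-120,0],[40,0,0,-120,0]]]}}

```text
clock: 5.3
tool_pos: [0.4857, -0.331, 0.2556]
tool_rot: [0.005, 0.131, 0.991, -0.002]
wrist_force: [1.3, -1.1, -2.4]
finger_gap: 0.0455
grip_force: 52.1
```

Run:
```python
from h import *
o=robot.get_obs();print(o["tool_pos"],o["finger_gap"],o["wrist_force"],o["moment"])
im=robot.get_image("wrist")[:,:,::-1]
cv2.imwrite("pics/wh.png",cv2.resize(im[220:420,210:430],None,fx=2.7,fy=2.7,interpolation=cv2.INTER_CUBIC))
plan([(.55,-.15,.25,75),(.6,.03,.25,75),(.57,.22,.25,73),(.477,.346,.20,73),(.477,.346,.07,73)])
```

```text
[ 0.4857 -0.331   0.2556] 0.04552291473021627 [ 1.2745 -1.0715 -2.3654] [-0.0866 -0.0296 -0.017 ]
at [ 0.4846 -0.33    0.2526] 75.00374248262625
[-16.593 190.829   2.597   0.   ] len 192 deg -0.0
[ -1.709 186.808  -0.     -0.   ] len 187 deg 0
[ 78.153 175.761  -0.      0.035] len 192 deg -2
[125.775  93.304  50.     -0.   ] len 164 deg 0
[  0.   0. 130.  -0.] len 130 deg 0
```

View pics/wh.png

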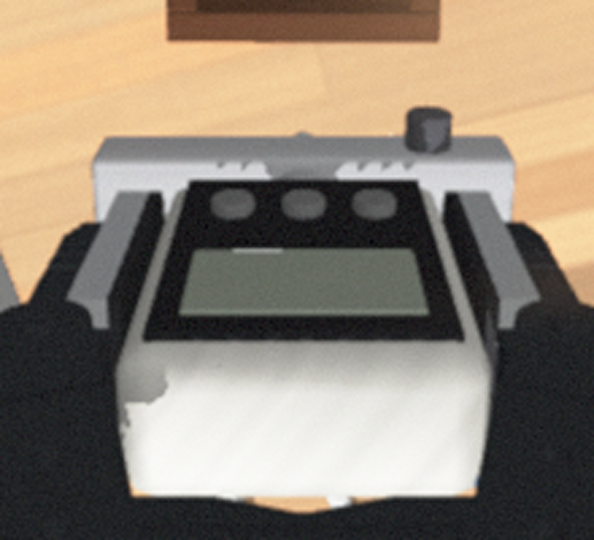

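The crop shows the gauge held upright and square. The bar's front top edge is at v≈279 and its bottom front edge at v≈271, with the spindle ball just peeking out at full-frame (322,269).

Run:
```python
from h import *
m=robot.camera_model("wrist");C=m["tool_from_camera"]
def q(u,v,z):
    d=C[:3,:3]@ray(m,(u,v));return 1e3*(C[:3,3]+d*(z-C[2,3])/d[2])
print(q(246,279.3,.020),q(399,279.3,.020),q(245,271,.034),q(400.5,271,.034),q(322,269,.054), q(249,337+8,-.048),q(259+120,403,-.048))
```

```text
[  6.8653 -37.2287  20.    ] [ 6.8813 39.9523 20.    ] [  6.1933 -40.7797  34.    ] [ 6.2102 43.8149 34.    ] [ 0.1748  1.1134 54.    ] [ 11.7322 -21.594  -48.    ] [ -9.813   19.8171 -48.    ]
```

{"name": "drive_tool", "arguments": {"steps": [[[40,-17,191,2,0],[40,-17,191,2,0],[40,-17,191,2,0],[40,-17,191,2,0],[40,-17,191,2,0]]]}}

```text
clock: 5.77
tool_pos: [0.5494, -0.1432, 0.2454]
tool_rot: [-0.002, 0.128, 0.992, 0.001]
wrist_force: [0.7, 0.4, -2.0]
finger_gap: 0.0451
grip_force: 52.5
```

{"name": "drive_tool", "arguments": {"steps": [[[40,-2,187,0,0],[40,-2,187,0,0],[40,-2,187,0,0],[40,-2,187,0,0],[40,-2,187,0,0]]]}}

```text
clock: 6.18
tool_pos: [0.5989, 0.0382, 0.2452]
tool_rot: [-0.002, 0.127, 0.992, 0.001]
wrist_force: [-0.6, 1.3, -2.7]
finger_gap: 0.0456
grip_force: 52.5
```

{"name": "drive_tool", "arguments": {"steps": [[[40,78,176,0,0.035],[40,78,176,0,0.035],[40,78,176,0,0.035],[40,78,176,0,0.035],[40,78,176,0,0.035]]]}}

```text
clock: 6.6
tool_pos: [0.5667, 0.2264, 0.2452]
tool_rot: [-0.002, 0.145, 0.989, 0.0]
wrist_force: [0.1, 1.1, -2.5]
finger_gap: 0.0456
grip_force: 52.5
```

{"name": "drive_tool", "arguments": {"steps": [[[40,30,22,12,0],[40,60,44,24,0],[40,90,66,36,0],[40,115,86,46,0],[40,126,93,50,0]]]}}

```text
clock: 7.02
tool_pos: [0.4705, 0.3508, 0.1938]
tool_rot: [-0.003, 0.144, 0.99, -0.001]
wrist_force: [-0.4, 0.8, -2.2]
finger_gap: 0.0456
grip_force: 52.5
```

Run:
```python
from h import *
o=robot.get_obs();print(o["tool_pos"],o["finger_gap"],o["wrist_force"],o["moment"])
im=robot.get_image("wrist")[:,:,::-1]
cv2.imwrite("pics/wp.png",im)
plan([(.477,.346,.07,73)])
```

```text
[0.4705 0.3508 0.1938] 0.045598472872445936 [-0.3704  0.7958 -2.2372] [0.0966 0.0469 0.0111]
at [0.4698 0.3514 0.1936] 73.49092218749084
[ -8.477  -3.128 123.613   0.009] len 124 deg -0.5
```

View pics/wp.png

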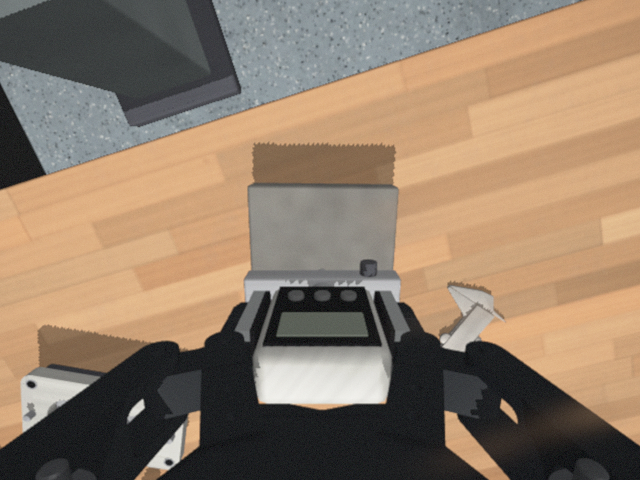

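The picture shows the plate's near edge at v≈186, spanning u 248–397. It's square to the gauge, whose bar overlies the plate's far part.

Run:
```python
from h import *
o=robot.get_obs();T=np.linalg.inv(tool(o))
for uv in((249,187),(396.5,187),(248,270),(398.5,270)):
    print(1e3*(T@np.r_[pix("wrist",uv,.03,o),1])[:3])
```

```text
[ 37.3395 -63.3146 164.0953]
[ 37.4076  66.6775 163.6382]
[-40.1507 -68.6356 163.5852]
[-39.9412  73.0388 163.088 ]
```

{"name": "drive_tool", "arguments": {"steps": [[[40,-8,0,40,0],[40,-8,0,75,0],[40,-8,0,100,0],[40,-8,0,115,0],[40,-8,0,120,0]]]}}

```text
clock: 7.48
tool_pos: [0.4821, 0.3417, 0.0732]
tool_rot: [-0.003, 0.148, 0.989, -0.003]
wrist_force: [-1.6, -1.2, -0.7]
finger_gap: 0.0453
grip_force: 52.7
```

{"name": "drive_tool", "arguments": {"steps": [[[40,0,0,2,0],[40,0,0,4,0],[40,0,0,5.5,0],[40,0,0,6.5,0],[40,0,0,7,0]]]}}

```text
clock: 7.9
tool_pos: [0.485, 0.3448, 0.0713]
tool_rot: [0.001, 0.148, 0.989, 0.001]
wrist_force: [0.3, -0.3, -0.1]
finger_gap: 0.0454
grip_force: 52.7
```

{"name": "drive_tool", "arguments": {"steps": [[[40,0,0,1,0],[40,0,0,2,0],[40,0,0,2,0],[40,0,0,2,0],[40,0,0,2,0]]]}}

```text
clock: 8.32
tool_pos: [0.4847, 0.3448, 0.0686]
tool_rot: [0.0, 0.148, 0.989, 0.0]
wrist_force: [0.5, 0.4, -0.3]
finger_gap: 0.0457
grip_force: 52.7
```

{"name": "drive_tool", "arguments": {"steps": [[[40,0,0,1,0],[40,0,0,2,0],[40,0,0,2,0],[40,0,0,2,0],[40,0,0,2,0]]]}}

```text
clock: 8.73
tool_pos: [0.4843, 0.3447, 0.0663]
tool_rot: [0.0, 0.148, 0.989, 0.0]
wrist_force: [0.5, 1.1, -1.4]
finger_gap: 0.0452
grip_force: 52.7
```

{"name": "drive_tool", "arguments": {"steps": [[[40,0,0,1,0],[40,0,0,1.5,0],[40,0,0,1.5,0],[40,0,0,1.5,0],[40,0,0,1.5,0]]]}}

```text
clock: 9.15
tool_pos: [0.4841, 0.3446, 0.0648]
tool_rot: [-0.0, 0.148, 0.989, 0.0]
wrist_force: [0.4, 1.1, 0.0]
finger_gap: 0.0456
grip_force: 52.7
```

{"name": "drive_tool", "arguments": {"steps": [[[40,0,0,0.5,0],[40,0,0,1,0],[40,0,0,1,0],[40,0,0,1,0],[40,0,0,1,0]]]}}

```text
clock: 9.57
tool_pos: [0.4841, 0.3445, 0.0639]
tool_rot: [-0.0, 0.148, 0.989, 0.0]
wrist_force: [-0.0, -0.3, 1.9]
finger_gap: 0.0454
grip_force: 53.1
```

Nearly in contact, so I'll go in small increments.

{"name": "drive_tool", "arguments": {"steps": [[[40,0,0,0.3,0],[40,0,0,0.5,0],[40,0,0,0.5,0],[40,0,0,0.5,0],[40,0,0,0.5,0]]]}}

```text
clock: 9.98
tool_pos: [0.4841, 0.3445, 0.0639]
tool_rot: [-0.0, 0.148, 0.989, 0.0]
wrist_force: [-0.9, -1.1, 5.6]
finger_gap: 0.0452
grip_force: 53.5
```

Run:
```python
from h import *
for i in range(1):
    o=robot.get_obs();print(o["tool_pos"],o["wrist_force"],o["moment"])
```

```text
[0.4841 0.3445 0.0639] [-0.9154 -1.1264  5.6328] [-0.1329  0.3386 -0.0041]
```

{"name": "drive_tool", "arguments": {"steps": [[[40,0,0,0.2,0],[40,0,0,0.3,0],[40,0,0,0.3,0],[40,0,0,0.3,0],[40,0,0,0.3,0]]]}}

```text
clock: 10.4
tool_pos: [0.4842, 0.3446, 0.0639]
tool_rot: [-0.0, 0.148, 0.989, 0.0]
wrist_force: [-2.2, -0.4, 8.6]
finger_gap: 0.0456
grip_force: 53.6
```

{"name": "drive_tool", "arguments": {"steps": [[[40,0,0,0,0],[40,0,0,0,0],[40,0,0,0,0],[40,0,0,0,0],[40,0,0,0,0]]]}}

```text
clock: 10.82
tool_pos: [0.4842, 0.3446, 0.0639]
tool_rot: [-0.0, 0.148, 0.989, 0.0]
wrist_force: [-1.8, -1.2, 8.5]
finger_gap: 0.0454
grip_force: 53.6
```

{"name": "drive_tool", "arguments": {"steps": [[[40,0,0,0,0],[40,0,0,0,0],[40,0,0,0,0],[40,0,0,0,0],[40,0,0,0,0]]]}}

```text
clock: 11.23
tool_pos: [0.4842, 0.3446, 0.0639]
tool_rot: [-0.0, 0.148, 0.989, 0.0]
wrist_force: [-2.1, -2.0, 8.5]
finger_gap: 0.0455
grip_force: 53.6
```

Run:
```python
from h import *
o=robot.get_obs();print(tool(o),o["wrist_force"],o["moment"])
plan([(.484,.3445,.18,73.03),(.53,.2,.2,38),(.56,.06,.2,3),(.56,.0316,.2,-28)])
```

```text
[[-0.9563  0.2925 -0.0001  0.4842]
 [ 0.2925  0.9563  0.0002  0.3446]
 [ 0.0001  0.0001 -1.      0.0639]
 [ 0.      0.      0.      1.    ]] [-2.1222 -2.0345  8.5083] [-0.2911  0.5192 -0.0437]
at [0.4842 0.3446 0.0639] 72.99172469393035
[   0.128   -0.105 -116.1     -0.001] len 116 deg 0.0
[ -86.172 -124.782  -20.       0.611] len 153 deg -35.0
[-128.791  -62.552   -0.       0.611] len 143 deg -35
[-28.361  -1.486  -0.      0.541] len 28 deg -31
```

{"name": "drive_tool", "arguments": {"steps": [[[40,0,0,-3,0],[40,0,0,-20,0],[40,0,0,-55,0],[40,0,0,-90,0],[40,0,0,-116,0]]]}}

```text
clock: 11.65
tool_pos: [0.4842, 0.3443, 0.1807]
tool_rot: [0.0, 0.148, 0.989, -0.0]
wrist_force: [1.0, -0.3, -2.5]
finger_gap: 0.0453
grip_force: 52.7
```

{"name": "drive_tool", "arguments": {"steps": [[[40,-86,-125,-20,0.611],[40,-86,-125,-20,0.611],[40,-86,-125,-20,0.611],[40,-86,-125,-20,0.611],[40,-86,-125,-20,0.611]]]}}

```text
clock: 12.07
tool_pos: [0.5322, 0.1909, 0.1995]
tool_rot: [0.002, 0.446, 0.895, -0.002]
wrist_force: [0.6, -0.9, -3.7]
finger_gap: 0.0459
grip_force: 52.8
```

{"name": "drive_tool", "arguments": {"steps": [[[40,-129,-63,0,0.611],[40,-129,-63,0,0.611],[40,-129,-63,0,0.611],[40,-129,-63,0,0.611],[40,-129,-63,0,0.611]]]}}

```text
clock: 12.48
tool_pos: [0.5597, 0.052, 0.1986]
tool_rot: [0.001, 0.694, 0.72, -0.002]
wrist_force: [0.2, -0.6, -3.0]
finger_gap: 0.0454
grip_force: 52.8
```

{"name": "drive_tool", "arguments": {"steps": [[[40,-56,15,50,0.541],[40,-56,15,50,0.541],[40,-56,15,50,0.541],[40,-56,15,50,0.541],[40,-56,15,50,0.541]]]}}

```text
clock: 12.9
tool_pos: [0.5763, 0.0033, 0.1475]
tool_rot: [-0.0, 0.859, 0.512, -0.002]
wrist_force: [-0.1, 0.2, -2.6]
finger_gap: 0.0459
grip_force: 52.9
```

{"name": "drive_tool", "arguments": {"steps": [[[40,0,0,0,0],[40,0,0,0,0],[40,0,0,0,0],[40,0,0,0,0],[40,0,0,0,0]]]}}

```text
clock: 13.32
tool_pos: [0.5774, 0.0043, 0.1491]
tool_rot: [-0.0, 0.857, 0.515, 0.0]
wrist_force: [-0.2, 0.2, -3.4]
finger_gap: 0.0456
grip_force: 52.9
```

Run:
```python
from h import *
o=robot.get_obs();print(tool(o),o["wrist_force"],o["q"],o["clock"])
im=robot.get_image("wrist")[:,:,::-1]
cv2.imwrite("pics/wf.png",im)
plan([(.578,.005,.12,-28)])
```

```text
[[ 0.4692  0.8831  0.0001  0.5774]
 [ 0.8831 -0.4692  0.0002  0.0043]
 [ 0.0003  0.     -1.      0.1491]
 [ 0.      0.      0.      1.    ]] [-0.2392  0.1553 -3.3821] [-0.4813  0.4797  0.5389  1.8822 -0.3169  0.8646 -0.2724] 13.3167
at [0.5775 0.0042 0.1491] -27.993717883623187
[ 0.921  0.115 29.101  0.   ] len 29 deg -0.0
```

View pics/wf.png

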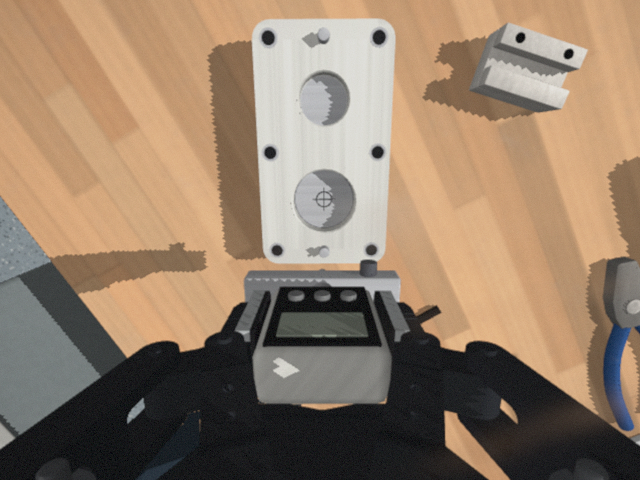

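The ring is at (324,199) and the cover's edges are parallel to the tool. The spindle ball shows at (322.5,270), just past the bar's edge. Hole pairs are at (268,37)/(379,37), (270,153)/(377,152) and (277,250)/(371,250).

Run:
```python
from h import *
o=robot.get_obs();T=np.linalg.inv(tool(o));t=lambda uv,z:1e3*(T@np.r_[pix("wrist",uv,z,o),1])[:3]
print("ring",t((324,199),.018),"mouth",t((325,200),.032))
h=np.array([t(p,.032) for p in((268,37),(379,37),(270,153),(377,152),(277,250),(371,250))]);print(h[:,:2])
print("ring from holes",h.mean(0)-[36,0,0],"tip",t((322.5,270),o["tool_pos"][2]-.054))
d=h[0]+h[1]-h[4]-h[5];print("axis deg in tool",np.degrees(np.arctan2(d[1],d[0])))
print(proj("wrist",tool(o)[:3,:3]@[-.0,0,.054]+tool(o)[:3,3],o))
```

```text
ring [ 30.9114   0.1998 131.1092] mouth [ 32.1844   0.8809 117.1095]
[[141.2571 -37.4678]
 [141.2513  36.6575]
 [ 66.4381 -39.2207]
 [ 67.1494  38.5848]
 [ -7.215  -36.7576]
 [ -7.1916  37.1427]]
ring from holes [ 30.9482  -0.1768 117.1186] tip [-0.9469 -1.0447 53.9997]
axis deg in tool -0.2306762760897061
[324.2289 268.5249]
```

Run:
```python
from h import *
m=robot.camera_model("wrist");C=m["tool_from_camera"];print(C*1,m["cx"])
def q(u,v,z):
    d=C[:3,:3]@ray(m,(u,v));return 1e3*(C[:3,3]+d*(z-C[2,3])/d[2])
o=robot.get_obs();T=np.linalg.inv(tool(o))
print(q(322.5,270,.054),1e3*(T@np.r_[pix("wrist",(322.5,270),o["tool_pos"][2]-.054,o),1]),tool(o))
```

```text
[[ 0.0001 -0.9613 -0.2754  0.0706]
 [ 1.      0.0003 -0.0007 -0.0013]
 [ 0.0007 -0.2754  0.9613 -0.1427]
 [ 0.      0.      0.      1.    ]] 321.90906263716494
[-0.947  -1.0447 54.    ] [  -0.9469   -1.0447   53.9997 1000.    ] [[ 0.4694  0.883   0.0002  0.5775]
 [ 0.883  -0.4694  0.0002  0.0042]
 [ 0.0003  0.     -1.      0.1491]
 [ 0.      0.      0.      1.    ]]
```

{"name": "drive_tool", "arguments": {"steps": [[[40,15,1,0,0],[40,34.6,1,0,0],[40,34.6,1,0,0],[40,34.6,1,10,0],[40,34.6,1,30,0]]]}}

```text
clock: 13.78
tool_pos: [0.5966, 0.0348, 0.1203]
tool_rot: [0.001, 0.857, 0.515, 0.002]
wrist_force: [0.5, 0.2, -2.6]
finger_gap: 0.0457
grip_force: 53.1
```

{"name": "drive_tool", "arguments": {"steps": [[[40,0,0,15,0],[40,0,0,25,0],[40,0,0,30,0],[40,0,0,30,0],[40,0,0,30,0]]]}}

```text
clock: 14.2
tool_pos: [0.5949, 0.034, 0.0891]
tool_rot: [0.0, 0.857, 0.515, 0.0]
wrist_force: [-0.0, -0.7, -2.1]
finger_gap: 0.0453
grip_force: 53.0
```

Run:
```python
from h import *
o=robot.get_obs();print(tool(o),o["wrist_force"],o["clock"])
im=robot.get_image("wrist")[:,:,::-1]
cv2.imwrite("pics/wz.png",cv2.resize(im[90:330,180:460],None,fx=2.5,fy=2.5,interpolation=cv2.INTER_CUBIC))
```

```text
[[ 0.4702  0.8826  0.0002  0.5949]
 [ 0.8826 -0.4702 -0.0002  0.034 ]
 [-0.0001  0.0003 -1.      0.0891]
 [ 0.      0.      0.      1.    ]] [-0.0275 -0.683  -2.0613] 14.2
```

View pics/wz.png

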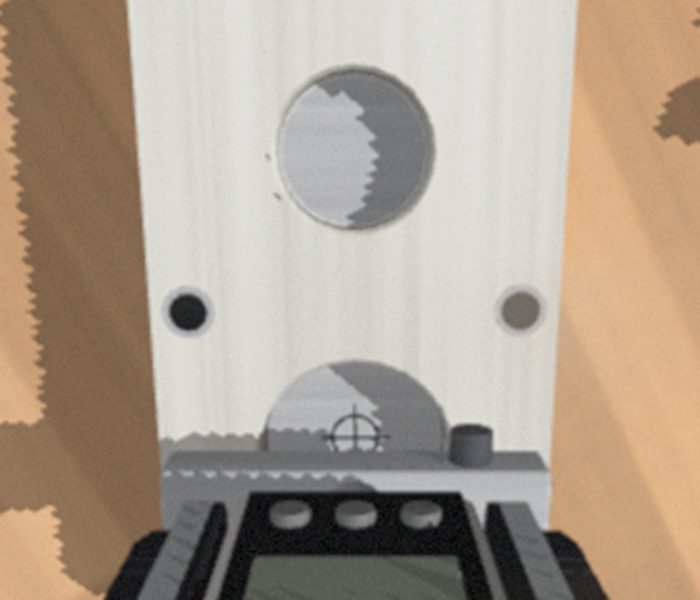

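The ring is at full-frame (322,264.4), level with the bar's middle. The bar's lower front edge is at v≈270.8.

Run:
```python
from h import *
o=robot.get_obs();T=np.linalg.inv(tool(o));t=lambda uv,z:1e3*(T@np.r_[pix("wrist",uv,z,o),1])[:3]
b=o["tool_pos"][2]-.034
print("ring",t((322,264.4),.018),"bar edge",t((180+172/2.5,270.8),b),t((180+543/2.5,270.8),b),"top edge",t((322,90+470/2.5),b+.014))
h=np.array([t((180+u/2.5,90+312/2.5),.032) for u in(188,520)]);print(h,"ring from holes",h.mean(0)-[36,0,0])
print(robot.camera_model("wrist")["tool_from_camera"][:3,3])
```

```text
ring [-3.4307 -1.3557 71.5515] bar edge [  5.8616 -41.1692  33.9617] [ 5.8623 39.5834 34.0426] top edge [ 7.1343 -1.3332 20.0022]
[[ 32.2494 -40.6834  57.53  ]
 [ 32.2538  37.5054  57.6083]] ring from holes [-3.7484 -1.589  57.5691]
[ 0.0706 -0.0013 -0.1427]
```

{"name": "drive_tool", "arguments": {"steps": [[[40,-0.6,-0.4,5,0],[40,-0.6,-0.4,11,0],[40,-0.6,-0.4,16,0],[40,-0.6,-0.4,19,0],[40,-0.6,-0.4,20,0]]]}}

```text
clock: 14.67
tool_pos: [0.5938, 0.034, 0.0685]
tool_rot: [-0.0, 0.857, 0.515, -0.0]
wrist_force: [-0.6, -0.3, -1.4]
finger_gap: 0.0454
grip_force: 53.0
```

{"name": "drive_tool", "arguments": {"steps": [[[40,0,0,0.5,0],[40,0,0,1,0],[40,0,0,1,0],[40,0,0,1,0],[40,0,0,1,0]]]}}

```text
clock: 15.08
tool_pos: [0.594, 0.034, 0.0681]
tool_rot: [-0.0, 0.857, 0.515, 0.0]
wrist_force: [-1.2, 0.6, -1.5]
finger_gap: 0.0453
grip_force: 53.1
```

{"name": "drive_tool", "arguments": {"steps": [[[40,0,0,0.5,0],[40,0,0,1,0],[40,0,0,1.5,0],[40,0,0,1.5,0],[40,0,0,1.5,0]]]}}

```text
clock: 15.5
tool_pos: [0.5941, 0.0339, 0.0665]
tool_rot: [0.0, 0.857, 0.515, 0.0]
wrist_force: [-0.0, 0.7, -0.6]
finger_gap: 0.0455
grip_force: 53.1
```

{"name": "drive_tool", "arguments": {"steps": [[[40,0,0,0.3,0],[40,0,0,0.6,0],[40,0,0,0.6,0],[40,0,0,0.6,0],[40,0,0,0.6,0]]]}}

```text
clock: 15.92
tool_pos: [0.5941, 0.034, 0.066]
tool_rot: [0.0, 0.857, 0.515, 0.0]
wrist_force: [-1.0, -0.4, -1.4]
finger_gap: 0.0454
grip_force: 53.3
```

{"name": "drive_tool", "arguments": {"steps": [[[40,0,0,0.2,0],[40,0,0,0.4,0],[40,0,0,0.5,0],[40,0,0,0.5,0],[40,0,0,0.5,0]]]}}

```text
clock: 16.33
tool_pos: [0.5941, 0.034, 0.0659]
tool_rot: [-0.0, 0.857, 0.515, 0.0]
wrist_force: [-3.1, 0.4, 4.9]
finger_gap: 0.0455
grip_force: 53.8
```

{"name": "drive_tool", "arguments": {"steps": [[[40,0,0,0.1,0],[40,0,0,0.2,0],[40,0,0,0.3,0],[40,0,0,0.3,0],[40,0,0,0.3,0]]]}}

```text
clock: 16.75
tool_pos: [0.5941, 0.034, 0.0659]
tool_rot: [-0.0, 0.857, 0.515, 0.0]
wrist_force: [-3.9, 1.2, 8.6]
finger_gap: 0.0453
grip_force: 54.1
```

{"name": "drive_tool", "arguments": {"steps": [[[40,0,0,0,0],[40,0,0,0,0],[40,0,0,0,0],[40,0,0,0,0],[40,0,0,0,0]]]}}

```text
clock: 17.17
tool_pos: [0.5941, 0.034, 0.0659]
tool_rot: [-0.0, 0.857, 0.515, 0.0]
wrist_force: [-3.0, 0.7, 8.2]
finger_gap: 0.0454
grip_force: 54.1
```

Run:
```python
from h import *
o=robot.get_obs();print(tool(o),o["wrist_force"],o["moment"],o["clock"])
w=o["wrist_force"][2]
if 6.5<w<10.5: print(robot.close_job())
```

```text
[[ 0.4699  0.8827  0.0003  0.5941]
 [ 0.8827 -0.4699  0.0005  0.034 ]
 [ 0.0006  0.     -1.      0.0659]
 [ 0.      0.      0.      1.    ]] [-3.022   0.693   8.1941] [-0.01    0.6914  0.0077] 17.1667
the job is handed in; nothing more can be done
None
```

The job is handed in at 17.2 s: I pressed the gauge on the granite plate for about a second, then set it across the larger seat, where it is held upright and pressed down with about 10 N. The last close look, before the final descent, put the spindle within about 1 mm of the ring's centre; I took no picture after contact.

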